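# Wind back a sprung belt tensioner and pin it

### The arm

A 7-joint arm with a two-finger parallel gripper is mounted at the origin on a cart in front of the work surface, level with it; the furniture and walls round the work are solid. World frame = base frame: x ahead of the robot, y to its left, z up, the work surface at z = 0. Lengths are in m, angles in rad, forces in N, time in s.
With the tool pointing down it reaches from about 0.425 to 1.025 m from the base axis. Payload 3.6 kg.
Tool frame: the origin (TCP) lies at the very end of the fingers, on their centre line; the grasp point (between the pads) lies 19 mm behind it; z points along the fingers, y is the direction in which the jaws open and shut (so a half turn about z gives the same grasp; the last joint's range is limited). The gripper opens to 85 mm and grips with 20 to 120 N. Pads are 22 mm wide; open, the fingers measure 114 mm over their backs; the gripper's body (76 mm by 85 mm) begins 54 mm behind the grasp point. The pads swing forward as they close: fully open they stand 13 mm farther back than shut.
Start: joints at [-1.427, 0.591, 0.048, 1.609, -0.033, 0.943, -0.034], TCP at [0.17, 0.705, 0.231] pointing down, gripper open.
Joint ranges: [-2.69, 2.69], [-0.47, 2.24], [-1.27, 1.36], [0.19, 2.51], [-1.53, 4.68], [0.08, 2.07], [-3.09, 3.09]. Speed limits (rad/s): [2.57, 2.57, 3.14, 3.14, 3.14, 3.14, 3.14].

### API

Orientations are given as a unit quaternion [x, y, z, w].
In Python, from bench import ctrl gives the robot as it stands. Calls block until the motion is done:
- ctrl.move_pose(position, orientation): joint-space move of the TCP to a pose.
- ctrl.line_to(position, ori=None, velocity=0.15): straight line of the TCP; ori=None keeps the orientation; velocity is the mean speed in m/s.
- ctrl.set_joints(angles): joint-space move.
- ctrl.move_gripper(opening): opening from 0.0 (shut) to 1.0 (fully open); the grip force is fixed at half the most; returns when the fingers have stopped.
- ctrl.hold(seconds).
- ctrl.inverse_kinematics(position, orientation): joint angles nearest the present ones, or None.
- ctrl.observe(): the state.
- ctrl.capture(name): name is "side" or "top"; returns (picture, depth): 480x640x3 uint8, red, green, blue; 480x640 float32, m along the optical axis (not along the pixel's ray), 0 where there is no reading.
- ctrl.calibration(name): a dict with "fx", "fy", "cx", "cy" (pixels), "distortion" ([k1, k2, p1, p2, k3] as OpenCV has them; the pictures are not rectified), "eye" and "rotation" of the camera in the world. Camera axes: x right, y up, looking along -z (the intrinsics and any distortion apply to the point x, -y, -z); pixel columns grow to the right and rows downward; lengths in m; the calibration is good to about 2 mm. A picture is of the moment at which its call begins. calibration takes no time and is no camera call.
A pose or a line that the arm cannot do raises ctrl.PlanningError and nothing moves.
- ctrl.job_done(): hands the job in, once; it reports no verdict.
The state is a dict: "time": time; "joint_positions": joint angles; "joint_vel": joint speeds; "joint_efforts": joint torques, N m; "tool_pos": TCP position; "tcp_rot": TCP orientation; "wrist_force": force on the tool from outside, world axes, zero at the start; "ft_torque": the same for the moment, N m; "finger_gap": opening from 0.0 (shut) to 1.0 (fully open).
Only numpy, scipy, OpenCV 4.12 (cv2) and the standard library are available. Lean on these libraries where they do the work, as an engineer would, in place of code of your own. Each camera call takes 0.05 s, during which the arm holds its last target.

### The job

Wind the green tensioner wheel back against its spring and lock it with the pin, so that a belt can be fitted: take the orange-handled pin from its wooden block, put it down into the brass eye on the wheel, and with the pin as a crank turn the wheel counter-clockwise (seen from above) until the pin finds the hidden locking hole in the drum below. Push it fully home until its collar sits on the eye and let go, so that pin and wheel stay locked. Feel for the hole slowly and with a light touch, never forcing or jolting the pin (no knock or wedging of 80 N), and leave the tape roll and the plywood cell where they are.

Things in the scene. Friction and masses are not known exactly. Their poses are not given: they have to be found in the camera images.
- tensioner: The fixed belt tensioner: round dark flange 188 mm across and 8 mm thick bolted to the table, on it a fixed grey drum 158 mm across and, 4 mm above the drum's top, the green wheel 160 mm across (44 to 56 mm above the table). Origin: on the wheel's upright axis, at table height; z up.
- wheel (a joint): Turn of the green wheel about its upright axis, rad; 0 at rest against its stop, growing counter-clockwise seen from above, end stop at 1.5. A spring drives it back to 0: 0.10 N m at 0, growing by 0.10 N m per rad (about 1.7 N at the eye at rest, 3.2 N at 0.9 rad).
- wheel_eye (a point): Centre of the mouth of the eye: a brass-bushed upright through hole, 12 mm wide, mouth chamfered by 1.5 mm, in the green wheel 60 mm from its axis. The mouth is 64 mm above the table; the bore runs down 20 mm to the wheel's underside at 44 mm. The point turns with the wheel.
- pin: The loose locking pin, 89 mm long, 0.06 to 0.13 kg, upright in the wooden block. Origin: centre of the shank's lower tip; z up along the pin. Steel shank 10 mm wide, 44 mm long, tapered to 7 mm over the last 2 mm; dark round collar 26 mm wide from 44 to 49 mm; orange square grip 20 x 20 mm from 49 to 89 mm, its flats square to the pin's x and y axes.
- pin_collar (a point): Centre of the underside of the pin's collar, 44 mm above its tip. With the tip resting on the drum's top it stands 20 mm above the eye's mouth; fully home the collar rests on the mouth, with the tip 20 mm above the table.
- pin_block: Fixed wooden block 60 x 60 x 51 mm with an upright hole 13 mm wide and 46 mm deep in which the pin is parked, its collar resting on the block's top 51 mm above the table. Origin: centre of its underside.
- tape_roll: Loose roll of masking tape, 104 mm across, 25 mm high, lying on the table; a bystander. Origin: centre of its underside.
- plywood_cell: Loose small faceted plywood cell, about 80 mm, on the table; a bystander. Origin: centre of its underside.
- drum_top (a point): Centre of the grey drum's flat top, on the wheel's axis, 40 mm above the table. The drum has one upright blind locking hole, 12.5 mm wide, chamfered by 1 mm, 22 mm deep, 60 mm from the axis. The wheel hides it and its angle differs at every start: the eye lies over it at a wheel joint value somewhere between 0.6 and 1.2 rad.
Things that resemble listed ones, but are neither listed nor needed, are in the scene too. Of the things that look like the pin, the smallest one is meant.

How it is judged:
On the way, in this order (a step that is already met when the one before it is completed fails the run):
1. the pin's tip is at least 8 mm down in the eye of the wheel (z of pin in the frame of tensioner below 0.056 m and horizontal distance between pin and wheel_eye below 0.004 m), for 0.05 s.
2. the wheel is wound past 0.4 rad with the pin in the eye (value of joint wheel above 0.4 rad and z of pin in the frame of tensioner below 0.058 m and horizontal distance between pin and wheel_eye below 0.008 m), for 0.05 s.
At the end, for the whole second after the job is handed in: The wheel stays wound back between 0.5 and 1.3 rad, held by the pin, which stands upright (within 0.12 rad) through the eye in the drum's locking hole, its collar within 6 mm of the eye's mouth and its tip less than 26 mm above the table; pin and wheel at rest (value of joint wheel between 0.5 and 1.3 rad and distance between pin_collar and wheel_eye below 0.006 m and z of pin in the frame of tensioner below 0.026 m and angle between pin's own z axis and vertical below 0.12 rad and linear speed of pin below 0.02 m/s and velocity of joint wheel between -0.05 and 0.05 rad/s); the robot touches nothing.
It fails at once if the pin is forced: more than 80 N between the pin and the tensioner (contact force between pin and tensioner above 80 N).
It fails at once if the tape roll or the plywood cell is shifted by more than 20 mm (distance of any of tape_roll, plywood_cell from where it was at the start of the episode above 0.02 m).
It also fails if it takes over 72 s, if anything falls off the work surface, if the arm or the gripper's body presses on something with over 40 N, if the wrist force passes 120 N, or if a joint passes its speed limit or range.

## Working session

There is one attempt and no reset: what is moved stays moved. The work goes in short steps, each a Python script; the robot and the scene stay as the last script left them, time stands still between calls to the robot, and variables do not carry over. Pictures are saved under pics/ and viewed, and the job is handed in when it is done.

```bash
ls; mkdir -p pics; python3 - <<'E'
from bench import ctrl
import cv2,numpy as np
for n in("top","side"):
    p,d=ctrl.capture(n); cv2.imwrite(f"pics/{n}0.png",p[:,:,::-1]); np.save(f"pics/{n}0.npy",d)
    print(n,ctrl.calibration(n))
s=ctrl.observe(); print(s)
E
```

```text
pics
top {'fx': 552.0126899229347, 'fy': 552.0126899229347, 'cx': 326.2778377469257, 'cy': 243.58940651270322, 'distortion': array([-0.06629673,  0.        ,  0.        ,  0.        ,  0.        ]), 'eye': array([ 0.27264134, -0.08904862,  1.31453378]), 'rotation': array([ 0.06536846, -0.05520016, -0.7045011 ,  0.70452686])}
side {'fx': 604.3801886398827, 'fy': 604.3801886398827, 'cx': 322.20407050924297, 'cy': 240.82043882853586, 'distortion': array([0.02149908, 0.        , 0.        , 0.        , 0.        ]), 'eye': array([0.55688844, 0.95126516, 0.6179283 ]), 'rotation': array([0.00953946, 0.52319486, 0.85155813, 0.03201394])}
{'time': 0.1, 'joint_positions': array([-1.42753497,  0.5920189 ,  0.04828522,  1.60969918, -0.03330119,
        0.94273988, -0.03368376]), 'joint_vel': array([-6.72881602e-04, -1.72445400e-03, -3.07512243e-05, -3.63090261e-03,
       -2.37127251e-04, -1.33198096e-03,  3.57931869e-04]), 'joint_efforts': array([ 4.77524227e-03, -5.49993253e+01,  1.55322634e+00, -1.98824143e+01,
        9.73246089e-03,  3.78952915e-03,  4.22562721e-06]), 'tool_pos': array([0.16985332, 0.70404073, 0.23025896]), 'tcp_rot': array([ 1.18048930e-01,  9.93007245e-01, -1.02807685e-03, -7.04135720e-05]), 'wrist_force': array([ 0.26328664,  0.05588429, -0.62995842]), 'ft_torque': array([ 0.00457291, -0.02047981,  0.00903302]), 'finger_gap': 0.9970589805917286}
```

View pics/top0.png

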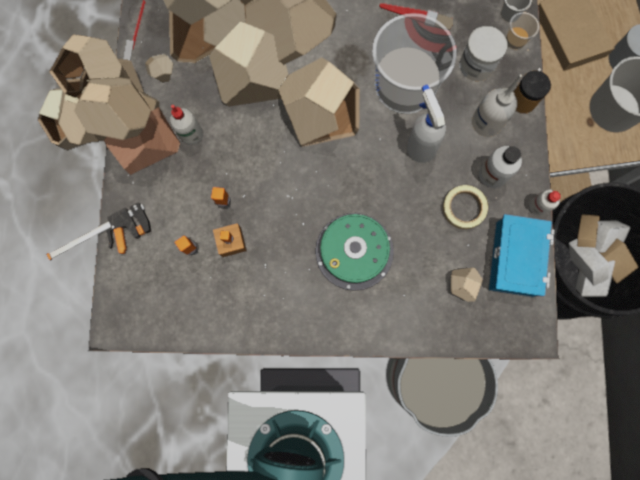

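View pics/side0.png

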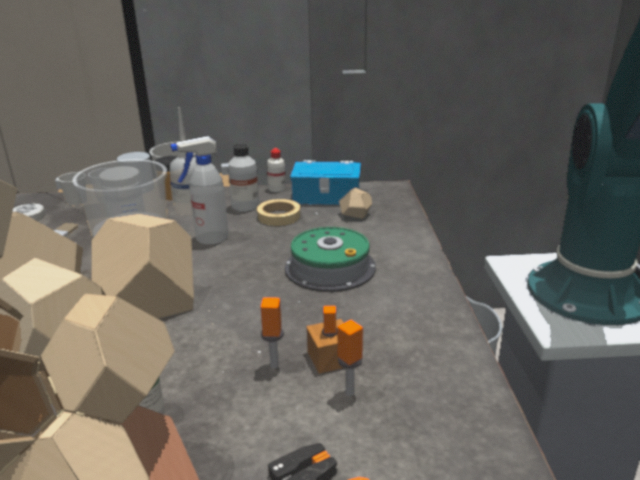

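The top view shows the wheel at about (355,248), the brass eye at about (335,263) and the block with the small pin at about (226,238). Two larger look-alike pins stand at (220,196) and (186,244). The tape is at (466,207) and the cell at (466,284). Next I'll zoom in and measure.

```bash
cat > h.py <<'E'
import numpy as np,cv2
from bench import ctrl
from scipy.spatial.transform import Rotation as R
def ray(n,u,v):
    c=ctrl.calibration(n);K=np.array([[c['fx'],0,c['cx']],[0,c['fy'],c['cy']],[0,0,1]])
    q=cv2.undistortPoints(np.array([[[u,v]]],float),K,c['distortion'])[0,0]
    return np.array(c['eye']),R.from_quat(c['rotation']).apply([q[0],-q[1],-1])
def at(n,u,v,z):
    e,d=ray(n,u,v); return e+d*(z-e[2])/d[2]
def proj(n,P):
    c=ctrl.calibration(n);K=np.array([[c['fx'],0,c['cx']],[0,c['fy'],c['cy']],[0,0,1]])
    p=R.from_quat(c['rotation']).inv().apply(np.atleast_2d(P)-c['eye'])*[1,-1,-1]
    return cv2.projectPoints(p,np.zeros(3),np.zeros(3),K,c['distortion'])[0][:,0]
def crop(p,x0,y0,w,h,s,name):
    cv2.imwrite(f"pics/{name}.png",cv2.resize(p[y0:y0+h,x0:x0+w],None,fx=s,fy=s,interpolation=cv2.INTER_CUBIC))
def depthpt(n,d,u,v):
    e,r=ray(n,u,v); return e+r*d[int(round(v)),int(round(u))]
E
python3 - <<'E'
from h import *
t=cv2.imread("pics/top0.png");s=cv2.imread("pics/side0.png")
a=cv2.resize(t[200:300,310:400],None,fx=5,fy=5,interpolation=cv2.INTER_CUBIC)
b=cv2.resize(t[170:270,170:240],None,fx=5,fy=5,interpolation=cv2.INTER_CUBIC)
cv2.imwrite("pics/c1.png",np.hstack([a,b]))
a=cv2.resize(s[210:300,280:380],None,fx=4,fy=4,interpolation=cv2.INTER_CUBIC)
b=cv2.resize(s[290:380,290:380],None,fx=4,fy=4,interpolation=cv2.INTER_CUBIC)
cv2.imwrite("pics/c2.png",np.hstack([a,b]))
for nm,m,z in (("green",lambda h:(h[...,0]>60)&(h[...,0]<90)&(h[...,1]>120),.056),):
  for n,im in(("top",t),("side",s)):
    M=m(cv2.cvtColor(im,cv2.COLOR_BGR2HSV)).astype(np.uint8)
    if n=="side": M[:,400:]=0
    else: M[350:]=0
    k,l,st,ce=cv2.connectedComponentsWithStats(M)
    i=1+np.argmax(st[1:,4])
    c,_=cv2.findContours((l==i).astype(np.uint8),0,2); c=max(c,key=len)[:,0]
    P=np.array([at(n,u,v,z)[:2] for u,v in c]); 
    from scipy.optimize import least_squares
    r=least_squares(lambda q:np.hypot(*(P-q[:2]).T)-q[2],[*P.mean(0),.08],loss='soft_l1',f_scale=.002); print(n,st[i],r.x)
d=np.load("pics/top0.npy")
for u,v in((225,237),(220,190),(185,241),(355,230),(300,300),(238,250)): print(u,v,depthpt("top",d,u,v))
E
```

```text
Traceback (most recent call last):
ValueError: attempt to get argmax of an empty sequence
```

View pics/c1.png

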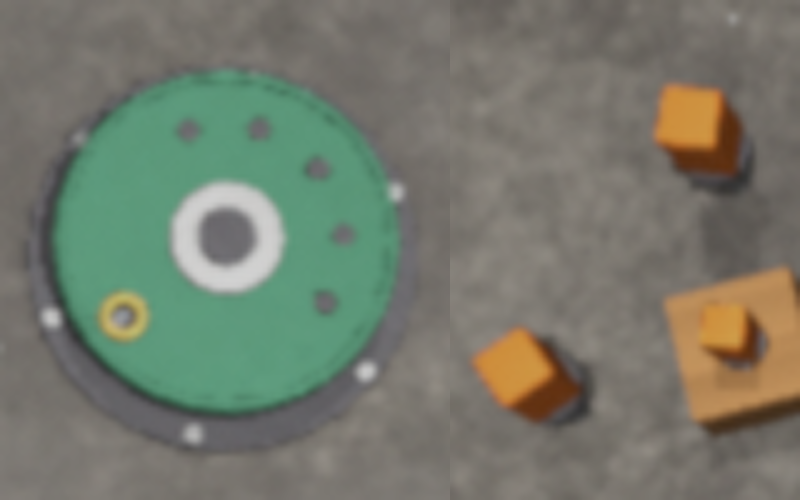

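View pics/c2.png

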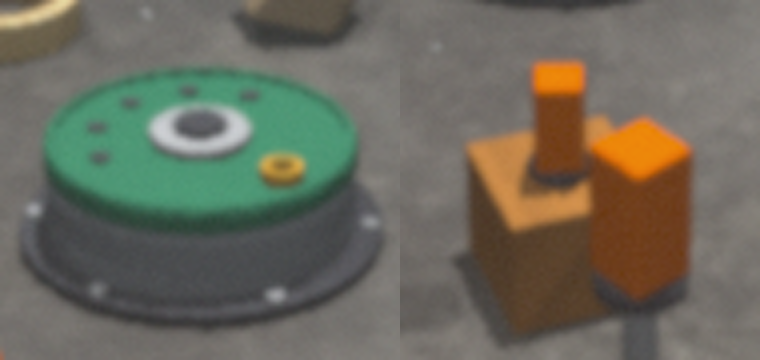

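The crops are clear. In the top view the eye is at about (334.2,262.8) and the small pin's grip top is at about (224.6,234.8), turned a few degrees.

```bash
python3 - <<'E'
from h import *
from scipy.optimize import least_squares
t=cv2.imread("pics/top0.png");s=cv2.imread("pics/side0.png")
def comp(im,box,f):
    x,y,w,h=box; H=cv2.cvtColor(im,cv2.COLOR_BGR2HSV).astype(int); M=np.zeros(im.shape[:2],np.uint8); M[y:y+h,x:x+w]=f(H)[y:y+h,x:x+w]
    k,l,st,ce=cv2.connectedComponentsWithStats(M); i=1+np.argmax(st[1:,4]); return (l==i).astype(np.uint8),ce[i],st[i]
print(cv2.cvtColor(t,cv2.COLOR_BGR2HSV)[[225,263,234],[355,331,225]], cv2.cvtColor(s,cv2.COLOR_BGR2HSV)[[255,309],[310,330]])
g=lambda H:(H[...,0]>60)&(H[...,0]<90)&(H[...,1]>90)
for n,im,box in(("top",t,(300,200,110,100)),("side",s,(280,210,100,90))):
    M,ce,st=comp(im,box,g)
    c,_=cv2.findContours(M,0,1); c=max(c,key=len)[:,0]
    P=np.array([at(n,u,v,.056)[:2] for u,v in c])
    r=least_squares(lambda q:np.hypot(*(P-q[:2]).T)-q[2],[*P.mean(0),.08],loss='soft_l1',f_scale=.001); print(n,st,r.x)
    M,ce,st=comp(im,(325,255,20,16) if n=="top" else (340,245,20,14),lambda H:(H[...,0]>15)&(H[...,0]<35)&(H[...,1]>110)); print("brass",st,ce,at(n,*ce,.064))
    c,_=cv2.findContours(M,0,2);print("  ell",cv2.fitEllipse(max(c,key=len)))
print("eye top",at("top",334.2,262.8,.064),"eye side",at("side",280+282/4-.4,210+168/4-.4,.064))
print("pin top",at("top",224.6,234.8,.096),"side",at("side",290+(559-400)/4-.4,290+78/4-.4,.096))
M,ce,st=comp(t,(218,225,14,18),lambda H:(H[...,0]<17)&(H[...,1]>200)&(H[...,2]>190)); print(st,ce,at("top",*ce,.096))
d=np.load("pics/top0.npy")
for u,v in((225,234),(220,190),(185,241),(355,230),(300,300),(218,250)): print(u,v,depthpt("top",d,u,v))
# block top corners in c1
for x,y in((665,297),(786,268),(700,425)): print(at("top",170+(x-450)/5-.4,170+y/5-.4,.051))
for x,y in((705,308),(740,302),(752,345),(706,350)):print("grip",at("top",170+(x-450)/5-.4,170+y/5-.4,.096))
E
```

```text
[[ 75 102 152]
 [ 25 106 182]
 [ 18 173 206]] [[ 77 123 153]
 [ 16 244 237]]
top [ 321  215   68   68 2879] [ 0.47953496 -0.13581837  0.07782986]
brass [331 260   7   3  11] [334.         260.72727273] [ 0.44845805 -0.08857061  0.064     ]
  ell ((334.0, 261.4231872558594), (3.269659996032715, 6.398734092712402), 90.0)
side [ 291  228   78   39 1852] [ 0.48102105 -0.1336869   0.08037481]
brass [345 249  11   7  61] [350.         251.86885246] [ 0.4450073  -0.08621777  0.064     ]
  ell ((350.0, 251.67333984375), (6.946144104003906, 9.831501007080078), 90.0)
eye top [ 0.44367638 -0.08902256  0.064     ] eye side [ 0.44469503 -0.08731279  0.064     ]
pin top [0.5031398  0.15827224 0.096     ] side [0.50357992 0.1599651  0.096     ]Traceback (most recent call last):
  File "<stdin>", line 18, in <module>
  File "<stdin>", line 6, in comp
    return _wrapfunc(a, 'argmax', axis=axis, out=out, **kwds)
    return bound(*args, **kwds)
ValueError: attempt to get argmax of an empty sequence
```

```bash
python3 - <<'E'
from h import *
d=np.load("pics/top0.npy")
for u,v in((225,234),(219,190),(183,241),(355,230),(300,300),(218,250),(466,186),(466,275)): print(u,v,depthpt("top",d,u,v).round(4))
B=[at("top",170+(x-450)/5-.4,170+y/5-.4,.051)[:2] for x,y in((665,297),(786,268),(700,425))]
print(B,np.degrees(np.arctan2(*(B[1]-B[0])[::-1])),np.degrees(np.arctan2(*(B[2]-B[0])[::-1])),np.linalg.norm(B[1]-B[0]),np.linalg.norm(B[2]-B[0]),(B[1]+B[2])/2)
G=[at("top",170+(x-450)/5-.4,170+y/5-.4,.096)[:2] for x,y in((705,308),(740,302),(752,345),(706,350))]
print(G,np.mean(G,0))
for a,b in((0,1),(1,2),(2,3),(3,0)): print(np.degrees(np.arctan2(*(G[b]-G[a])[::-1])),np.linalg.norm(G[b]-G[a]))
# side view of grip top face corners (c2)
S=[at("side",290+(x-400)/4-.4,290+y/4-.4,.096)[:2] for x,y in((533,64),(583,64),(585,94),(533,94))]
print(S,np.mean(S,0))
for a,b in((0,1),(1,2),(2,3),(3,0)): print(np.degrees(np.arctan2(*(S[b]-S[a])[::-1])),np.linalg.norm(S[b]-S[a]))
t=cv2.imread("pics/top0.png"); cv2.imwrite("pics/c3.png",cv2.resize(t[215:265,200:255],None,fx=12,fy=12,interpolation=cv2.INTER_LANCZOS4))
E
```

```text
225 234 [0.5049 0.1573 0.0964]
219 190 [0.601  0.1695 0.1205]
183 241 [0.4845 0.2455 0.1216]
355 230 [ 0.5216 -0.1374  0.0556]
300 300 [ 0.3631 -0.0077  0.0014]
218 250 [0.475  0.1809 0.0549]
466 186 [ 0.6349 -0.4071  0.0282]
466 275 [ 0.4154 -0.3898  0.0621]
[array([0.52556033, 0.19625106]), array([0.5393146 , 0.13948405]), array([0.46478133, 0.17759789])] -76.38008709171712 -162.93867013674907 0.058409528008382526 0.0635769447831327 [0.50204796 0.15854097]
[array([0.51143937, 0.16765814]), array([0.51416962, 0.15180754]), array([0.49440104, 0.1457243 ]), array([0.49214196, 0.16654104])] [0.503038   0.15793275]
-80.22674304181378 0.016084029105989234
-162.8956856684281 0.020683391655253482
96.19362489447897 0.020938958920972774
3.3130979507920597 0.019329711713389146
[array([0.51303333, 0.14910247]), array([0.49342227, 0.15089218]), array([0.4944249 , 0.17199393]), array([0.51441647, 0.17018381])] [0.50382424 0.1605431 ]
174.7855984170161 0.01969255222068782
87.27967637861019 0.021125558080868436
-5.173690788088279 0.020073342061304216
-93.75377730025606 0.02112667372832016
```

View pics/c3.png

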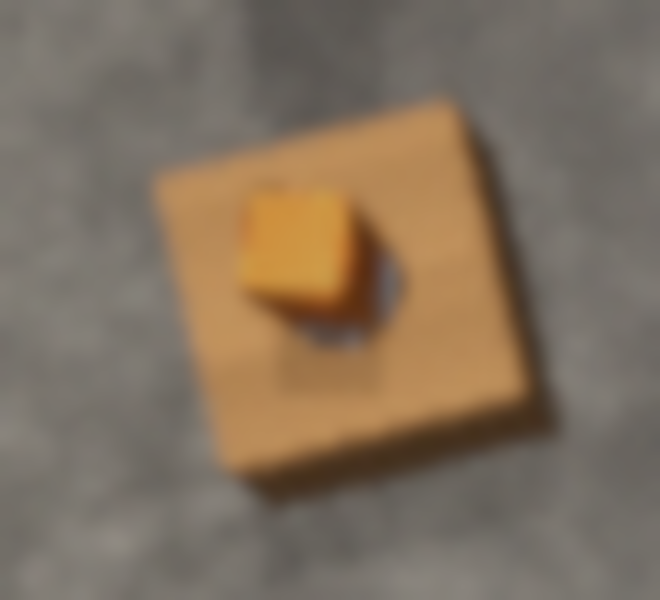

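```bash
cat >> h.py <<'E'
def down(psi):
    a=np.radians((psi+90)/2); return np.array([np.cos(a),np.sin(a),0,0])
def F():
    s=ctrl.observe(); return s
def rep(tag=""):
    s=ctrl.observe(); print(tag,"t",round(s['time'],2),"p",np.round(s['tool_pos'],4),"F",np.round(s['wrist_force'],1),"T",np.round(s['ft_torque'],2),"g",round(s['finger_gap'],3)); return s
E
python3 - <<'E'
from h import *
G=[at("top",200+x/12-.46,215+y/12-.46,.096)[:2] for x,y in((250,188),(353,195),(336,303),(239,288))]
print(np.mean(G,0),[round(np.degrees(np.arctan2(*(G[(i+1)%4]-G[i])[::-1])),1) for i in range(4)])
C=np.array([.480,-.135])
for psi in(85.5,-4.5,175.5,-94.5):
    print(psi)
    for p in ((.5035,.1593,.15),(.5035,.1593,.06)): 
        q=ctrl.inverse_kinematics(p,down(psi)); print(None if q is None else np.round(q,2))
    for a in(127.4,150,165,180,197):
        p=[*(C+.06*np.array([np.cos(np.radians(a)),np.sin(np.radians(a))])),.08]
        q=ctrl.inverse_kinematics(p,down(psi)); print(a,None if q is None else np.round(q,2))
E
```

```text
[0.50308321 0.15945349] [np.float64(-94.0), np.float64(172.9), np.float64(81.1), np.float64(-4.3)]
85.5
[-0.45  0.47  0.07  2.12 -0.06  0.56  1.16]
[-0.41  0.62  0.02  2.16 -0.03  0.36  1.13]
127.4 [ 0.12  0.53 -0.03  2.32  0.06  0.3   1.53]
150 [ 0.17  0.52 -0.05  2.34  0.08  0.28  1.54]
165 [ 0.22  0.52 -0.06  2.34  0.1   0.28  1.56]
180 [ 0.26  0.52 -0.06  2.34  0.11  0.28  1.58]
197 [ 0.3   0.53 -0.07  2.32  0.11  0.3   1.62]
-4.5
[-0.7   0.5   0.42  2.13 -0.36  0.58 -0.1 ]
[-0.6   0.64  0.29  2.17 -0.47  0.39 -0.01]
127.4 [-0.02  0.54  0.15  2.32 -0.26  0.3   0.28]
150 [ 0.05  0.53  0.12  2.35 -0.22  0.28  0.28]
165 [ 0.1   0.52  0.1   2.35 -0.18  0.27  0.28]
180 [ 0.15  0.52  0.08  2.34 -0.14  0.28  0.28]
197 [ 0.19  0.53  0.07  2.33 -0.12  0.29  0.29]
175.5
[-0.14  0.48 -0.33  2.11  0.27  0.59  2.4 ]
[-0.16  0.63 -0.32  2.15  0.47  0.42  2.21]
127.4 [ 0.33  0.54 -0.32  2.31  0.48  0.35  2.67]
150 [ 0.39  0.54 -0.34  2.33  0.53  0.34  2.66]
165 [ 0.44  0.54 -0.35  2.33  0.55  0.35  2.67]
180 [ 0.5   0.54 -0.38  2.33  0.58  0.36  2.68]
197 [ 0.56  0.55 -0.42  2.31  0.61  0.38  2.69]
-94.5
[-0.9   0.57  0.71  2.14 -0.62  0.65 -1.41]
[-0.74  0.68  0.49  2.18 -0.75  0.46 -1.3 ]
127.4 [-0.16  0.56  0.35  2.33 -0.58  0.33 -0.96]
150 [-0.1   0.55  0.32  2.35 -0.56  0.31 -0.94]
165 [-0.04  0.54  0.29  2.36 -0.52  0.3  -0.94]
180 [ 0.    0.54  0.27  2.35 -0.49  0.3  -0.94]
197 [ 0.04  0.55  0.27  2.33 -0.47  0.31 -0.93]
```

```bash
python3 - <<'E'
from h import *
o=down(85)
ctrl.move_pose([.5035,.1593,.17],o); rep()
ctrl.move_gripper(.6); s=rep("open")
ctrl.line_to([.5035,.1593,.060]); rep("down")
p,d=ctrl.capture("side"); cv2.imwrite("pics/s1.png",p[220:420,220:460,::-1].repeat(3,0).repeat(3,1))
E
```

```text
t 2.39 p [0.5036 0.1607 0.1701] F [-0.1  0.8  0.3] T [0.   0.01 0.02] g 1.0
open t 2.83 p [0.5035 0.1594 0.17  ] F [ 0.4  0.3 -0.8] T [-0.03  0.02 -0.04] g 0.597
down t 3.71 p [0.5041 0.1594 0.0605] F [ 0.1 -0.3  0.1] T [-0.03 -0.08 -0.02] g 0.598
```

View pics/s1.png

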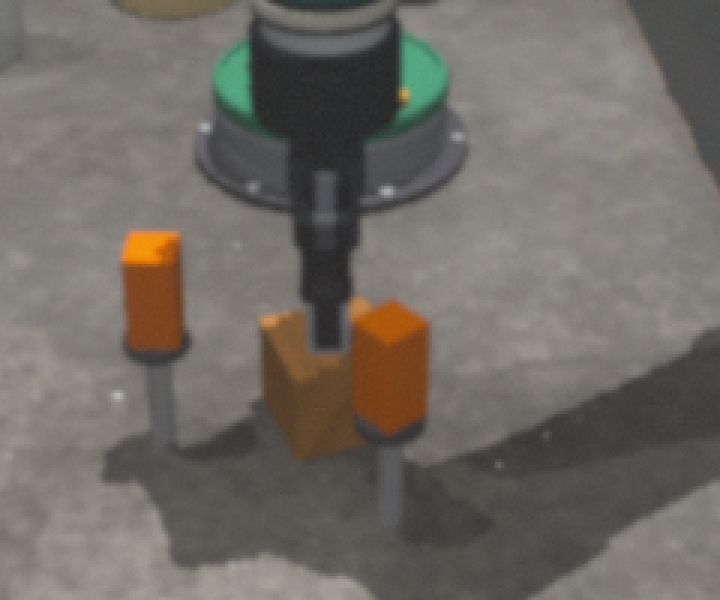

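The gripper straddles the pin and the near finger at (325,330) hides it. I'll close and lift.

```bash
python3 - <<'E'
from h import *
ctrl.move_gripper(0); rep("closed")
ctrl.line_to([.5035,.1593,.16],velocity=.1); rep("lift")
p,d=ctrl.capture("side"); cv2.imwrite("pics/s2.png",p[220:420,220:460,::-1].repeat(3,0).repeat(3,1)); cv2.imwrite("pics/s2full.png",p[:,:,::-1])
p,d=ctrl.capture("top"); cv2.imwrite("pics/t2.png",p[:,:,::-1])
E
```

```text
closed t 4.14 p [0.504  0.1595 0.0609] F [-1.2  0.6  7.3] T [-0.04  0.16  0.02] g 0.227
lift t 5.29 p [0.503  0.1591 0.1594] F [-0.3 -0.5 -1.1] T [ 0.   -0.05  0.01] g 0.224
```

View pics/s2.png

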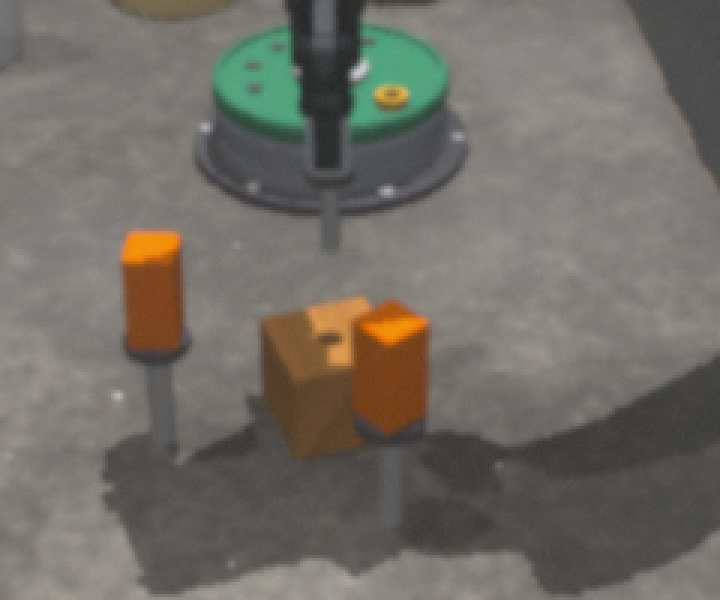

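The pin is held upright. Its shank centre is at crop x≈331 and the tip at y≈250. I'll measure the tip offset from the TCP, and the eye again.

```bash
python3 - <<'E'
from h import *
s=cv2.imread("pics/s2full.png")
a=cv2.resize(s[270:310,310:350],None,fx=10,fy=10,interpolation=cv2.INTER_CUBIC)
b=cv2.resize(s[240:265,335:375],None,fx=10,fy=10,interpolation=cv2.INTER_CUBIC)
cv2.imwrite("pics/c4.png",np.vstack([a,b]))
print(proj("side",[[.503,.1591,.1064],[.503,.1591,.15],[.4442,-.0882,.064]]))
print("hole",at("side",220+330/3-.3,220+339/3-.3,.051))
t=cv2.imread("pics/t2.png")
b=cv2.resize(t[240:290,310:360],None,fx=10,fy=10,interpolation=cv2.INTER_CUBIC);cv2.imwrite("pics/c5.png",b)
print(proj("top",[[.503,.1591,.1064],[.4442,-.0882,.064]]))
E
```

```text
[[329.6003504  303.14608872]
 [329.26353964 278.92418974]
 [350.30412541 251.3768854 ]]
hole [0.50352992 0.15956374 0.051     ]
[[223.32401691 234.00031912]
 [333.83977719 262.57315518]]
```

View pics/c4.png

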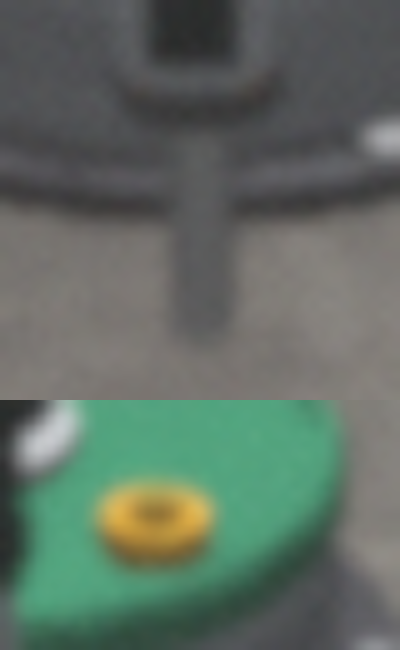

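View pics/c5.png

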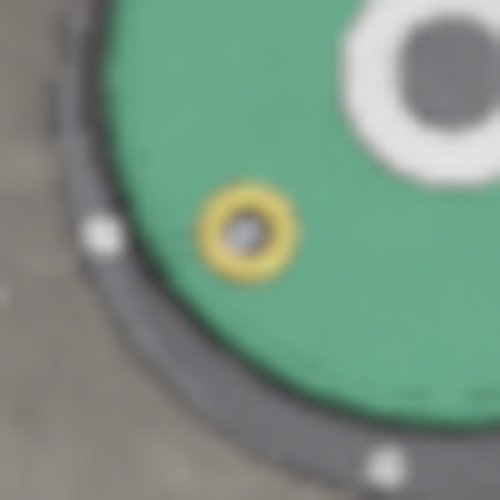

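```bash
python3 - <<'E'
from h import *
print("eye side",at("side",349.85,250.85,.064),"top",at("top",334.25,262.65,.064),"hub",at("top",354.55,246.75,.056),at("side",280+200/4-.4,210+128/4-.4,.058))
print("pin x at tip side",at("side",329.95,303.1,.1064), "TCP .503 .1591")
E
```

```text
eye side [ 0.44485106 -0.09047761  0.064     ] top [ 0.44402211 -0.0891372   0.064     ] hub [ 0.48213501 -0.1360752   0.056     ] [ 0.4804997  -0.14594989  0.058     ]
pin x at tip side [0.50244885 0.15901839 0.1064    ] TCP .503 .1591
```

```bash
cat >> h.py <<'E'
def favg(n=3,dt=.02):
    L=[]
    for i in range(n): ctrl.hold(dt); L.append(ctrl.observe()['wrist_force'])
    return np.mean(L,0)
E
python3 - <<'E'
from h import *
E=np.array([.4448,-.0888])
ctrl.line_to([*E,.14],velocity=.2); rep("over")
ctrl.hold(.15); 
L=[]
for i in range(5): ctrl.hold(.02); L.append(ctrl.observe()['wrist_force'])
print(np.round(L,2)); f0=np.mean(L,0); np.save("f0.npy",f0)
ctrl.line_to([*E,.120],velocity=.06); rep()
z=.120
while z>.109:
    z-=.001; ctrl.line_to([*E,z],velocity=.02); s=rep(); f=s['wrist_force']-f0
    if f[2]>7 or np.hypot(*f[:2])>8: break
p,d=ctrl.capture("side"); cv2.imwrite("pics/s3.png",p[200:320,280:440,::-1].repeat(4,0).repeat(4,1))
E
```

```text
over t 6.82 p [ 0.4451 -0.0879  0.14  ] F [-0.3 -0.9 -0.9] T [ 0.02 -0.02 -0.  ] g 0.221
[[ 0.01  0.65 -0.14]
 [-0.25 -0.37 -0.72]
 [-0.94  0.27 -0.81]
 [ 0.56 -0.64 -0.62]
 [-0.35 -0.18 -0.36]]
 t 7.53 p [ 0.4444 -0.0888  0.1194] F [-0.5  0.2 -1.1] T [0.02 0.01 0.02] g 0.223
 t 7.78 p [ 0.4449 -0.0888  0.1191] F [ 0.1 -1.  -0.5] T [ 0.07 -0.07 -0.01] g 0.22
 t 8.03 p [ 0.4448 -0.0888  0.1181] F [ 0.2 -0.3  0.4] T [0.05 0.02 0.03] g 0.229
 t 8.28 p [ 0.4447 -0.0888  0.117 ] F [ 0.6 -0.4 -1.2] T [-0.02  0.04  0.  ] g 0.226
 t 8.53 p [ 0.4448 -0.0888  0.1159] F [ 0.1  0.6 -0.6] T [-0.03 -0.03  0.01] g 0.227
 t 8.78 p [ 0.4448 -0.0888  0.1149] F [-0.3 -0.2 -0.2] T [ 0.06 -0.01 -0.03] g 0.225
 t 9.03 p [ 0.4448 -0.0888  0.1139] F [-0.1  0.4 -0.3] T [-0.06  0.03 -0.  ] g 0.224
 t 9.28 p [ 0.4447 -0.0888  0.1129] F [-0.4  0.  -0.4] T [ 0.05 -0.02  0.01] g 0.226
 t 9.53 p [ 0.4448 -0.0888  0.112 ] F [-0.3  0.2 -0.8] T [-0.02 -0.   -0.  ] g 0.223
 t 9.78 p [ 0.4447 -0.0888  0.1109] F [ 0.5  0.1 -1.4] T [ 0.03 -0.04 -0.01] g 0.228
 t 10.03 p [ 0.4447 -0.0888  0.1099] F [-1.1  0.5 -0.5] T [ 0.03 -0.03  0.03] g 0.228
 t 10.28 p [ 0.4447 -0.0888  0.109 ] F [-0.3 -0.3  0.1] T [ 0.   -0.   -0.03] g 0.225
```

View pics/s3.png

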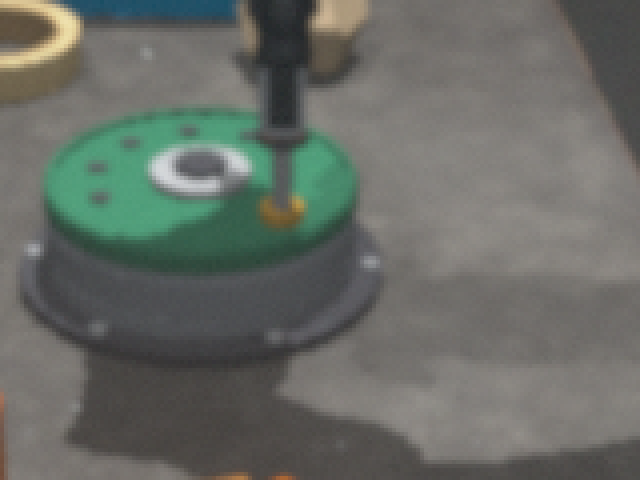

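The shank is entering the eye at about (282,205) with no contact force. I'll keep going down to the drum with a light touch.

```bash
python3 - <<'E'
from h import *
E=np.array([.4448,-.0888]); f0=np.load("f0.npy")
def stop(f): return f[2]>4 or np.hypot(*f[:2])>6
z=.109
while z>.086:
    z-=.003 if z>.0985 else .0007
    ctrl.line_to([*E,z],velocity=.02); s=rep(); f=s['wrist_force']-f0
    if stop(f): 
        f=favg()-f0; print(f)
        if stop(f): break
print(z)
E
```

```text
t 10.63 p [ 0.4446 -0.0888  0.1058] F [ 0.5 -0.  -0.1] T [-0.03  0.03  0.04] g 0.226
 t 10.93 p [ 0.4447 -0.0888  0.1028] F [-0.3 -0.1 -0.7] T [ 0.04 -0.06 -0.05] g 0.226
 t 11.23 p [ 0.4447 -0.0888  0.0998] F [-0.2 -0.6 -1.4] T [-0.02  0.   -0.02] g 0.223
 t 11.53 p [ 0.4447 -0.0888  0.0969] F [ 0.3 -0.5 -0.7] T [-0.04 -0.07  0.02] g 0.226
 t 11.78 p [ 0.4448 -0.0888  0.0963] F [ 0.2  0.6 -1.1] T [ 0.05 -0.02 -0.03] g 0.228
 t 12.03 p [ 0.4448 -0.0888  0.0956] F [-0.   0.5 -0.8] T [ 0.01 -0.01  0.  ] g 0.229
 t 12.28 p [ 0.4448 -0.0888  0.0949] F [-0.3  0.5 -0.2] T [-0.05  0.05  0.04] g 0.222
 t 12.53 p [ 0.4448 -0.0888  0.0942] F [-0.6  0.4 -1.3] T [0.02 0.   0.02] g 0.228
 t 12.78 p [ 0.4449 -0.0888  0.0938] F [-0.4  0.4  5.2] T [0.05 0.17 0.02] g 0.225
[-0.46837529  0.13033975  4.97844592]
0.09349999999999996
```

Contact is at TCP z≈0.0938, about 5 N, and the arm gives roughly 15 N/mm. I'll back off 1 mm and wind to about 0.5 rad, correcting the radius from the measured force.

```bash
cat > w.py <<'E'
from h import *
import json
E0=np.array([.4448,-.0888]); dr=np.array([-.0358,.0468]); dr/=np.hypot(*dr); C=E0-.06*dr; A0=np.arctan2(dr[1],dr[0])
f0=np.load("f0.npy")
def pt(th,r): return C+r*np.array([np.cos(A0+th),np.sin(A0+th)])
def rt(f,th):
    e=np.array([np.cos(A0+th),np.sin(A0+th)]); return f[:2]@e, f[:2]@np.array([-e[1],e[0]])
E
python3 - <<'E'
from w import *
z=.0948; r=.06; th=0
ctrl.line_to([*E0,z],velocity=.02)
while th<.52:
    th+=.065
    ctrl.line_to([*pt(th,r),z],velocity=.03); f=favg(2,.015)-f0; fr,ft=rt(f,th)
    s=ctrl.observe(); print(round(s['time'],2),round(th,3),"r",round(r,5),"fr %.1f ft %.1f fz %.1f"%(fr,ft,f[2]),s['tool_pos'].round(4))
    if np.linalg.norm(f)>20: print("STOP");break
    if abs(fr)>1: r+=np.clip(fr*.0001,-.0004,.0004)
json.dump([th,r,z],open("st.json","w"))
p,d=ctrl.capture("side"); cv2.imwrite("pics/s4.png",p[200:320,280:440,::-1].repeat(4,0).repeat(4,1))
p,d=ctrl.capture("top"); cv2.imwrite("pics/t4.png",p[200:300,300:420,::-1].repeat(5,0).repeat(5,1))
E
```

```text
13.4 0.065 r 0.06 fr -0.0 ft -1.8 fz -1.5 [ 0.4422 -0.0912  0.0948]
13.72 0.13 r 0.06 fr -0.4 ft -1.7 fz -0.6 [ 0.4391 -0.0942  0.0949]
14.03 0.195 r 0.06 fr -1.6 ft -2.0 fz -0.7 [ 0.4362 -0.0971  0.0949]
14.35 0.26 r 0.05984 fr -1.4 ft -1.7 fz 0.8 [ 0.4338 -0.1001  0.0948]
14.67 0.325 r 0.05969 fr -1.3 ft -2.3 fz 0.2 [ 0.4315 -0.1033  0.0948]
14.98 0.39 r 0.05956 fr -0.5 ft -1.5 fz 0.6 [ 0.4295 -0.1066  0.0948]
15.29 0.455 r 0.05956 fr -0.5 ft -2.6 fz 0.0 [ 0.4277 -0.1101  0.0948]
15.6 0.52 r 0.05956 fr -0.7 ft -2.5 fz -0.6 [ 0.426  -0.1136  0.0947]
```

View pics/s4.png

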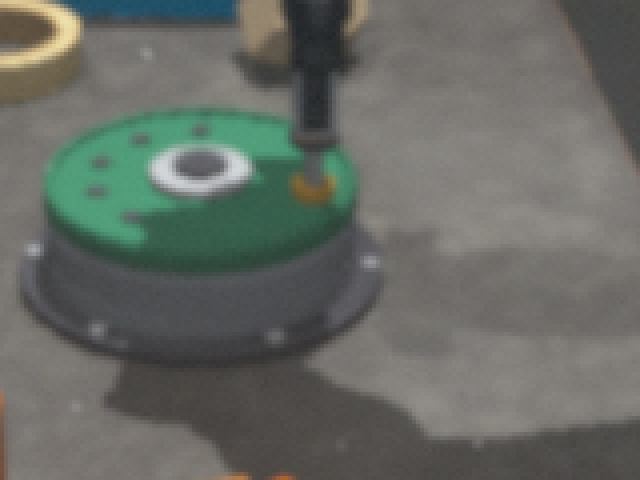

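View pics/t4.png

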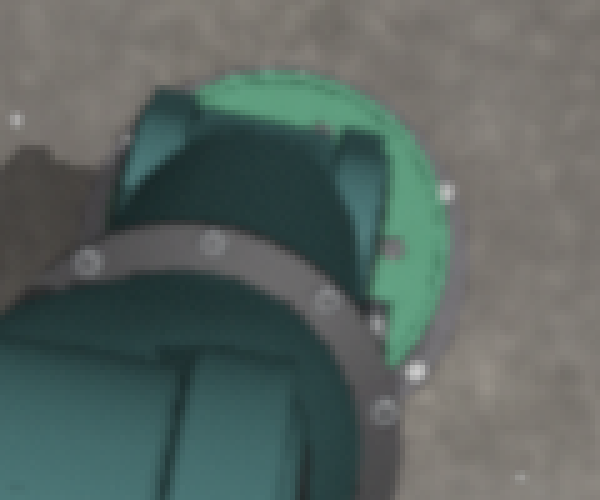

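The wheel is winding with the pin: the eye has moved to about (314,185) in the side crop. Side forces are small. Next I'll touch down lightly and search.

```bash
python3 - <<'E'
from w import *
th,r,z=json.load(open("st.json"))
z=.0938
ctrl.line_to([*pt(th,r),z],velocity=.02); found=False; zc=None; FT=4.5
while th<1.27:
    f=favg(2,.01)-f0; fr,ft=rt(f,th); s=ctrl.observe()
    print(round(s['time'],2),"%.3f r %.5f fr %.1f ft %.1f fz %.1f z %.4f %.4f"%(th,r,fr,ft,f[2],z,s['tool_pos'][2]))
    if f[2]>20 or np.hypot(fr,ft)>15: print("STOP"); break
    if f[2]>2.5: zc=z
    if zc and z<zc-.0013 and f[2]<2.5: found=True; print("FOUND"); break
    if abs(fr)>1: r+=np.clip(fr*.0001,-.0003,.0003)
    if f[2]<1.5 and zc: z-=.0008       # possible hole: stay, feel down
    else:
        z+=np.clip((f[2]-FT)/25e3,-.0003,.0003); th+=.028
    ctrl.line_to([*pt(th,r),z],velocity=.02)
json.dump([th,r,z],open("st.json","w"))
E
```

```text
15.97 0.520 r 0.05956 fr -0.5 ft -1.8 fz 2.2 z 0.0938 0.0938
16.23 0.548 r 0.05956 fr 0.5 ft -4.9 fz 3.7 z 0.0937 0.0938
16.5 0.576 r 0.05956 fr 0.5 ft -4.8 fz 5.6 z 0.0937 0.0938
16.77 0.604 r 0.05956 fr -0.2 ft -4.6 fz 4.9 z 0.0937 0.0938
17.03 0.632 r 0.05956 fr 0.8 ft -6.1 fz 4.6 z 0.0937 0.0938
17.3 0.660 r 0.05956 fr 0.2 ft -5.4 fz 4.3 z 0.0937 0.0938
17.57 0.688 r 0.05956 fr 0.1 ft -5.2 fz 5.2 z 0.0937 0.0938
17.83 0.716 r 0.05956 fr -0.7 ft -5.7 fz 4.4 z 0.0938 0.0938
18.1 0.744 r 0.05956 fr -0.7 ft -5.3 fz 5.0 z 0.0938 0.0938
18.37 0.772 r 0.05956 fr -0.9 ft -5.4 fz 4.1 z 0.0938 0.0938
18.63 0.800 r 0.05956 fr -0.3 ft -6.2 fz 5.1 z 0.0938 0.0938
18.9 0.828 r 0.05956 fr -1.2 ft -5.5 fz 4.5 z 0.0938 0.0938
19.17 0.856 r 0.05944 fr -0.5 ft -5.7 fz 5.1 z 0.0938 0.0938
19.43 0.884 r 0.05944 fr -0.2 ft -6.4 fz 4.6 z 0.0938 0.0938
19.7 0.912 r 0.05944 fr -1.6 ft -6.4 fz 4.9 z 0.0938 0.0938
19.97 0.940 r 0.05929 fr -0.6 ft -6.1 fz 5.1 z 0.0938 0.0938
20.23 0.968 r 0.05929 fr -1.0 ft -5.7 fz 5.0 z 0.0939 0.0938
20.5 0.996 r 0.05929 fr -0.8 ft -5.9 fz 4.9 z 0.0939 0.0938
20.77 1.024 r 0.05929 fr -1.6 ft -6.5 fz 4.6 z 0.0939 0.0938
21.03 1.052 r 0.05913 fr -1.4 ft -5.6 fz 5.0 z 0.0939 0.0937
21.3 1.080 r 0.05899 fr -1.8 ft -4.9 fz 3.6 z 0.0939 0.0937
21.57 1.108 r 0.05881 fr -1.8 ft -3.6 fz 1.8 z 0.0939 0.0935
21.83 1.136 r 0.05863 fr 0.8 ft -3.2 fz 0.7 z 0.0938 0.0935
22.1 1.136 r 0.05863 fr 1.9 ft -3.2 fz 0.2 z 0.0930 0.0927
22.37 1.136 r 0.05882 fr 2.1 ft -3.4 fz 0.9 z 0.0922 0.0920
FOUND
```

The hole is at about 1.13 rad: the pin has dropped and the tangential force is just the spring. I'll go down gently, complying sideways.

```bash
python3 - <<'E'
from w import *
th,r,z=json.load(open("st.json")); bad=0
while z>.0725:
    f=favg(2,.01)-f0; fr,ft=rt(f,th); s=ctrl.observe()
    print(round(s['time'],2),"%.3f r %.5f fr %.1f ft %.1f fz %.1f z %.4f %.4f"%(th,r,fr,ft,f[2],z,s['tool_pos'][2]))
    if f[2]>20 or np.hypot(fr,ft)>18: print("STOP"); break
    if z<.0755 and f[2]>6: print("HOME"); break
    r+=np.clip(fr*.0001,-.0003,.0003) if abs(fr)>1 else 0
    e=ft+3.4; th+=np.clip(e*.0001,-.0003,.0003)/.06 if abs(e)>1.2 else 0
    if f[2]>4: bad+=1; z+=.0003 if f[2]>8 else 0
    else: z-=.0012 if z>.0765 else .0006
    if bad>8: print("stuck");break
    ctrl.line_to([*pt(th,r),z],velocity=.02)
json.dump([th,r,z],open("st.json","w"))
E
```

```text
22.38 1.136 r 0.05882 fr 1.7 ft -3.0 fz -0.3 z 0.0922 0.0920
22.65 1.136 r 0.05899 fr 2.6 ft -2.6 fz 0.2 z 0.0910 0.0908
22.92 1.136 r 0.05925 fr 2.5 ft -3.9 fz -0.1 z 0.0898 0.0896
23.18 1.136 r 0.05950 fr 3.0 ft -4.1 fz 0.5 z 0.0886 0.0885
23.45 1.136 r 0.05979 fr 1.9 ft -3.7 fz 0.8 z 0.0874 0.0873
23.72 1.136 r 0.05998 fr 1.1 ft -3.6 fz 0.1 z 0.0862 0.0861
23.98 1.136 r 0.06009 fr 0.7 ft -3.5 fz 0.4 z 0.0850 0.0849
24.25 1.136 r 0.06009 fr 0.5 ft -2.9 fz -0.2 z 0.0838 0.0837
24.52 1.136 r 0.06009 fr 1.1 ft -3.1 fz -0.2 z 0.0826 0.0825
24.78 1.136 r 0.06020 fr -0.7 ft -3.3 fz -0.1 z 0.0814 0.0813
25.05 1.136 r 0.06020 fr 0.6 ft -3.3 fz -0.4 z 0.0802 0.0801
25.32 1.136 r 0.06020 fr -0.2 ft -4.0 fz -0.4 z 0.0790 0.0789
25.58 1.136 r 0.06020 fr -0.6 ft -3.1 fz 0.2 z 0.0778 0.0777
25.85 1.136 r 0.06020 fr -0.0 ft -3.4 fz 0.1 z 0.0766 0.0765
26.12 1.136 r 0.06020 fr -0.7 ft -3.1 fz 0.1 z 0.0754 0.0753
26.38 1.136 r 0.06020 fr -0.5 ft -3.0 fz 0.3 z 0.0748 0.0747
26.65 1.136 r 0.06020 fr -0.6 ft -3.9 fz 1.4 z 0.0742 0.0742
26.92 1.136 r 0.06020 fr 0.1 ft -4.2 fz 5.8 z 0.0736 0.0738
27.18 1.136 r 0.06020 fr 0.9 ft -4.0 fz 6.1 z 0.0736 0.0738
HOME
```

Collar contact came at exactly 20 mm below the drum touch. Before releasing I'll ease the spring load onto the hole wall, then open and look.

```bash
python3 - <<'E'
from w import *
th,r,z=json.load(open("st.json"))
for i in range(14):
    f=favg(2,.02)-f0; fr,ft=rt(f,th); print("%.3f fr %.1f ft %.1f fz %.1f"%(th,fr,ft,f[2]))
    if ft>-.8: break
    th-=.006; ctrl.line_to([*pt(th,r),z],velocity=.02)
ctrl.move_gripper(.55); rep("open")
p,d=ctrl.capture("side"); cv2.imwrite("pics/s5.png",p[200:320,280:440,::-1].repeat(4,0).repeat(4,1))
E
```

```text
1.136 fr 0.2 ft -4.2 fz 6.1
1.130 fr 0.9 ft -3.6 fz 6.2
1.124 fr 1.0 ft -3.2 fz 5.5
1.118 fr 0.8 ft -3.0 fz 5.2
1.112 fr 0.9 ft -2.4 fz 5.8
1.106 fr 1.7 ft -1.2 fz 6.0
1.100 fr 0.7 ft -0.6 fz 6.3
open t 29.3 p [ 0.4224 -0.1477  0.0735] F [-0.   0.4  0.8] T [0.04 0.01 0.02] g 0.549
```

View pics/s5.png

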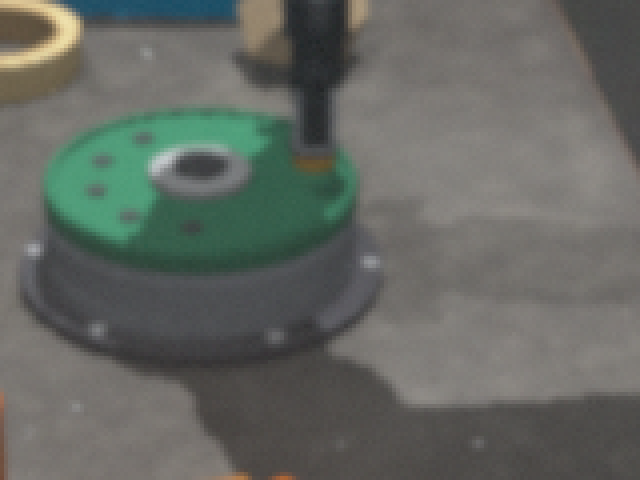

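The wheel is still wound, with the eye at about (315,163). I'll retreat straight up and check.

```bash
python3 - <<'E'
from w import *
p=ctrl.observe()['tool_pos']
ctrl.line_to([p[0],p[1],.20],velocity=.08); rep("up")
ctrl.move_pose([.50,.12,.30],down(85)); rep("away")
p,d=ctrl.capture("side"); a=p[200:320,280:440,::-1].repeat(4,0).repeat(4,1); cv2.imwrite("pics/s6.png",a)
p,d=ctrl.capture("top"); cv2.imwrite("pics/t6.png",p[:,:,::-1]); cv2.imwrite("pics/t6c.png",p[200:300,300:420,::-1].repeat(5,0).repeat(5,1))
E
```

```text
up t 31.08 p [ 0.422  -0.1475  0.1996] F [ 0.3 -0.3  0.2] T [-0.01  0.01 -0.01] g 0.548
away t 32.22 p [0.4995 0.118  0.2993] F [-0.  -0.3 -0.4] T [-0.02 -0.07  0.01] g 0.553
```

View pics/s6.png

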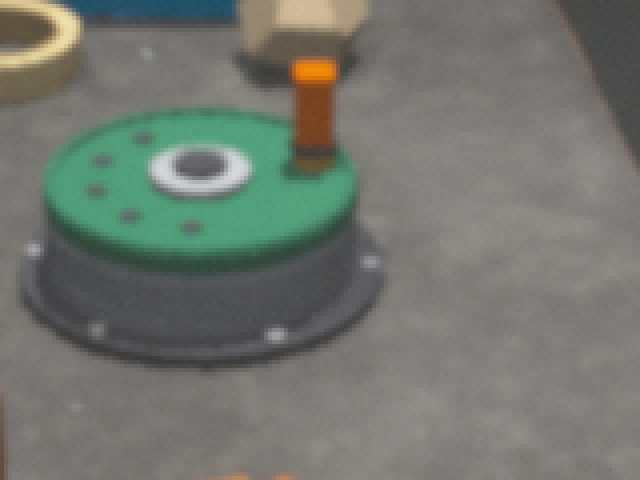

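View pics/t6c.png

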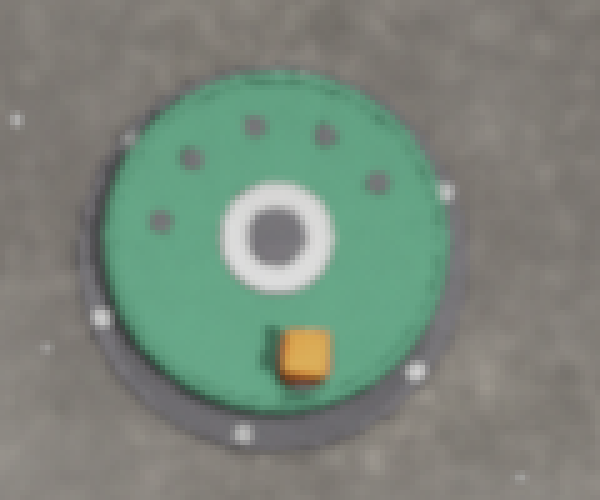

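View pics/t6.png

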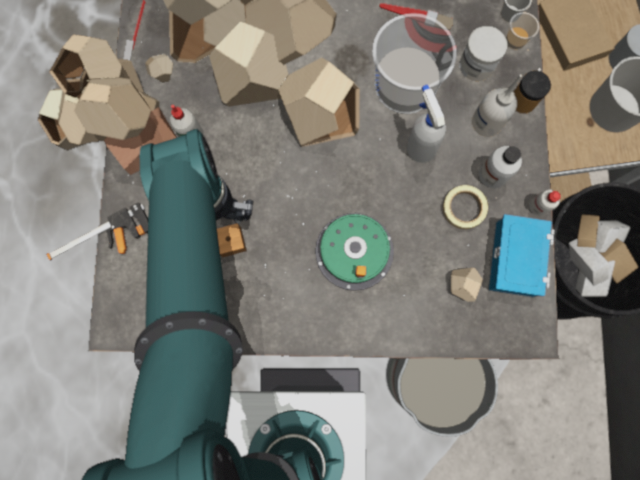

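The pin stands upright in the eye, with its collar at about (315,152) on the brass in the side crop. The wheel is still wound, the tape (466,207) and cell (466,284) haven't moved, and the arm is clear, so I'm handing in.

```bash
python3 - <<'E'
from h import *
print(at("top",300+305/5,200+353/5,.109))
ctrl.job_done(); rep()
E
```

```text
[ 0.42018332 -0.1478749   0.109     ]
the job is handed in; nothing more can be done
the job is handed in; nothing more can be done
```

The wheel is wound back to about 1.1 rad and locked by the pin. I let go, backed the arm clear and handed the job in at about 32 s; no verdict is reported.

- **Winding and search:** I put the small orange pin into the eye without any contact force. I wound to 0.5 rad with the tip about 1 mm off the drum, then pressed at about 5 N and found the hole at about 1.13 rad by the drop in force.
- **Seating:** The collar met the eye 20 mm below the drum touch, as the given sizes require. The wrist force stayed under about 10 N throughout, and I eased the spring load onto the hole wall before opening the gripper.
- **Last checks:** The final pictures show the pin upright with its collar on the eye and the wheel still wound. From the top view the pin is within about 2 mm of where I released it, which is the camera's own accuracy. The tape roll and plywood cell sit at the same pixels as at the start.
- **Disagreements:** The two cameras differed by up to 2 mm on the eye and wheel axis; feeling with the pin made up for that. One side-view estimate of the hub, about 10 mm off in y, I discarded. The wheel angle itself was inferred from the tool position, not measured directly.

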